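Turn the last brake pad over on the parts counter

TASK

Three brake pads of a set already lie lining up along the back of the thin plywood board on the parts counter, and the fourth lies lining down on the counter in front of the board. Push this fourth pad with the fingertips against the front edge of the board until it tips up and rolls over onto the board, without picking it up, so that it finishes lining up, wholly on the board and about square with it, in front of the other three. Leave the other pads and everything else on the counter where they are.

Things in the scene. Friction and masses are not known exactly. Their poses are not given: they have to be found in the camera images.
- board: Plywood board screwed flat to the counter, 200 mm deep (its x) by 460 mm wide (its y) by 6 mm thick. Origin: centre of its underside, on the counter. Its x axis points away from the robot (the board may be turned a little), y along its width, z up. The front edge, a square 6 mm step, is at its x = -100 mm. It does not move.
- board_front (a point): Middle of the top of the board's front edge (6 mm above the counter).
- pad: The brake pad to turn over, lying lining down on the counter in front of the board: 58 mm (its x) by 124 mm (its y) by 17.5 mm thick, 0.2 to 0.45 kg. Origin: centre of the lining's face, on the counter at the start. Its z points out of the back of the steel backing plate: up at the start, down once turned over. Its x points roughly away from the robot at the start, square to the long sides.
- pad_center (a point): Centre of that pad, half-way through its thickness (8.75 mm above the counter at the start). The friction lining, the lower layer at the start, is 50 mm (x) by 89 mm (y) by 12 mm thick, centred under the plate, so the plate overhangs it by 4 mm along both long sides; the lining is what meets the board's 6 mm step.
- pad_near (a point): Middle of the long edge of the pad's backing plate that faces the robot at the start, half-way through the plate (14.75 mm above the counter then). The plate is the 5.5 mm thick upper layer, its underside 12 mm above the counter at the start, 58 by 108 mm, with a 24 mm wide ear at each end making it 124 mm long.
- pad_far (a point): Middle of the opposite long edge of the backing plate, the one towards the board at the start, half-way through the plate. It passes over the top of the 6 mm board, and the pad tips over about it.
- mate_left: Brake pad of the same shape, lining up, on the left third of the back half of the board. Origin: centre of the underside of its backing plate; 58 mm by 124 mm by 17.5 mm high. To be left alone.
- mate_mid: The same, in the middle of the back half of the board. To be left alone.
- mate_right: The same, on the right third of the back half of the board. To be left alone.
- spray_can: Spray can, 65 mm in diameter and 190 mm high, standing beside one end of the board. Origin: centre of its foot. To be left alone.
- oil_filter: Oil filter, 79 mm in diameter and 88 mm high, standing beside the other end of the board. Origin: centre of its foot. To be left alone.
- bearing: Bearing ring, 62 mm in diameter and 18 mm high, lying on the counter to the right of the pad. Origin: centre of its underside. To be left alone.
- pad_carton: Carton, 100 by 165 by 62 mm high, on the counter further to the right. Origin: centre of its underside. To be left alone.
- caliper: Digital caliper, 220 mm long (its x) and 12 mm high, lying on the counter to the left of the pad. Origin: middle of its beam, at the counter. To be left alone.

How it is judged (in metres and radians):
On the way, in this order (a step that is already met when the one before it is completed fails the run):
1. the pad, still flat on the counter, is pushed up against the front edge of the board (x of pad_center in the frame of board between -0.145 and -0.113 m and angle between pad's own z axis and vertical below 0.2 rad and contact force between pad and board above 0.3 N).
2. it stands tipped up on its far long edge at the front of the board (angle between pad's own z axis and vertical between 1 and 2.1 rad and height (world z) of pad_far below 0.025 m and height (world z) of pad_near above 0.035 m and x of pad_far in the frame of board below -0.03 m).
At the end, for the whole second after the job is handed in: The pad lies flat on the board with its lining up, its long edges within the board's front and back edges and its ends within the board's ends, square with the board to about 11 degrees, at rest; the three other pads and all the other things on the counter are within 12 mm of where they began (angle between pad's own z axis and vertical above 3.04 rad and height (world z) of pad_center between 0.01 and 0.02 m and x of pad_far in the frame of board above -0.1 m and x of pad_near in the frame of board below 0.1 m and y of pad_center in the frame of board between -0.168 and 0.168 m and angle between the x axis of pad and the x axis of board, either way round below 0.2 rad and linear speed of pad below 0.01 m/s and angular speed of pad below 0.1 rad/s and distance of each of mate_left, mate_mid, mate_right, spray_can, oil_filter, bearing, pad_carton, caliper from where it was at the start of the episode below 0.012 m); the robot touches nothing.
It fails at once if the pad is picked up: both its long edges more than 35 mm above the counter at once (height (world z) of each of pad_near, pad_far above 0.035 m).
It fails at once if one of the other pads or another thing on the counter is pushed more than 25 mm away (distance of any of mate_left, mate_mid, mate_right, spray_can, oil_filter, bearing, pad_carton, caliper from where it was at the start of the episode above 0.025 m).
It also fails if it takes over 48 s, if anything falls off the work surface, if the arm or the gripper's body presses on something with over 40 N, if the wrist force passes 120 N, or if a joint passes its speed limit or range.

ROBOT

A 6-joint arm with a two-finger parallel gripper is mounted at the origin on the work surface. World frame = base frame: x ahead of the robot, y to its left, z up, the work surface at z = 0. Lengths are in m, angles in degrees, forces in N, time in s.
With the tool pointing down it reaches from about 0.35 to 0.875 m from the base axis. Payload 4.2 kg.
Tool frame: the origin (TCP) lies midway between the tips of the shut fingers; the grasp point (between the pads) lies 19 mm behind it; z points along the fingers, y is the line along which they close (so a half turn about z gives the same grasp; the last joint's range is limited). The gripper opens to 87 mm and grips with 3 to 60 N. Pads are 19 mm wide; open, the fingers measure 117 mm over their backs; the gripper's body (75 mm by 190 mm) begins 51 mm behind the grasp point.
Start: joints at [-61.444, 22.042, 0.453, 0, -68.411, -14.817], TCP at [0.148, -0.607, 0.223] pointing down, gripper open.
Joint ranges: [-179.83, 179.83], [-69.29, 118.12], [-61.27, 80.66], [-181.25, 117.63], [-171.15, -9.14], [-177.46, 177.46]. Speed limits (degrees/s): [159.86, 159.86, 180, 180, 180, 180].

INTERFACE

Orientations are given as a 3x3 rotation matrix whose columns are the frame's x, y, z axes.
In Python, from station import r, cams gives the robot as it stands.
- The arm moves only by the tool play_rows, never from a script. Its argument "commands" is text: rows parted by semicolons, each of 6 numbers parted by spaces: the shift along the world's x, y, z normalised to -1 to 1, where 1 is 30 mm, then the turn, a rotation vector about the world's x, y, z normalised to -1 to 1, where 1 is 0.15 rad. A call has 1 to 20 rows; each row shifts and turns the commanded pose from where the row before left it; what a row does not reach is not made up. A row lasts 1/10 s, in which the tool goes at most 50 mm and 8.59 degrees, less where a joint would pass 70% of its speed; a pose out of reach is approached as far as the arm can. A call with a number of a shift or a turn outside -1 to 1 is refused whole. A call with a gripper value outside its range is refused whole. "grip" is the finger opening in mm, from 0 to 87, set as the call begins (left out, the last holds). The fingers move at their own pace and stop on an object; the grip force is fixed at half the most. Time passes only in rows, so rows that do not move let the fingers close. It gives the time, the measured TCP pose, the force, the opening and the grip force at its end, in the units of the state.
- r.sense(): the state, without advancing time (a new reading comes with each control period).
- cams.capture(name): name is "scene" or "top"; returns (picture, depth): 384x512x3 uint8, blue, green, red; 384x512 float32, m along the optical axis (not along the pixel's ray), 0 where there is no reading.
- cams.camera_info(name): a dict with "mtx" (3x3 intrinsics, pixels), "R" (3x3) and "t" (3): a world point X has camera coordinates R X + t. Camera axes: x right, y down, z forward; pixel columns grow to the right and rows downward; lengths in m; the calibration is good to about 2 mm. A picture is of the moment at which its call begins. camera_info takes no time and is no camera call.
- r.finish_job(): hands the job in; it is judged then, once.
The state is a dict: "time_s": time; "joints": joint angles; "joint_velocities": joint speeds; "effort": joint torques, N m; "tcp_pos": TCP position; "ee_rot": TCP orientation; "wrist_force": force on the tool from outside, world axes, zero at the start; "moment": the same for the moment, N m; "gripper_width": opening from 0.0 (shut) to 1.0 (fully open); "gripper_force": force on a finger pad.
Only numpy, scipy, OpenCV 4.12 (cv2) and the standard library are available. Lean on these libraries where they do the work, as an engineer would, in place of code of your own. Each camera call takes 0.05 s, during which the arm holds its last target. There are 200 camera calls.

## Working session

There is one attempt and no reset: what is moved stays moved. The work goes in short steps, Python scripts to look and compute and a tool call to move; the robot and the scene stay as the last step left them, time stands still between calls to the robot, and variables do not carry over. Pictures are saved under pics/ and viewed, at most 10 in all, crops included, and the job is handed in when it is done.

Besides the shell and the picture viewer there is one more tool, called after "Emit:" as name(argument=value, ...) on one line, values as JSON. play_rows: Moves the arm, as the interface text tells. Scaled input: -1 to 1 covers 30 mm each way for a shift and 0.15 rad each way for a turn. Its arguments: {"type":"object","properties":{"commands":{"type":"string"},"grip":{"type":"number"}},"required":["commands"]}

```bash
mkdir -p pics; ls
python3 - <<'E'
from station import r,cams
import cv2,numpy as np
for n in("top","scene"):
    p,d=cams.capture(n); cv2.imwrite(f"pics/{n}0.png",p); np.save(f"{n}0.npy",d)
    i=cams.camera_info(n); print(n,np.round(i["mtx"],1).tolist(),np.round(i["R"],3).tolist(),np.round(i["t"],3))
print(r.sense())
E
```

```text
pics
top [[410.0, 0.0, 255.0], [0.0, 410.0, 189.3], [0.0, 0.0, 1.0]] [[-0.01, -1.0, 0.01], [-0.991, 0.008, -0.134], [0.134, -0.011, -0.991]] [-0.015  0.558  1.143]
scene [[460.0, 0.0, 252.4], [0.0, 460.0, 195.9], [0.0, 0.0, 1.0]] [[0.853, 0.522, -0.015], [0.424, -0.71, -0.562], [-0.304, 0.473, -0.827]] [-0.424 -0.225  1.548]
{'time_s': 0.1, 'joints': array([-6.14434191e+01,  2.20858672e+01,  3.87602249e-01, -2.56979321e-02,
       -6.84107042e+01, -1.48143219e+01]), 'joint_velocities': array([ 0.07147241, -0.13236558,  0.12727263,  0.12193701, -0.03163083,
        0.05484752]), 'effort': array([-4.86650133e-04, -3.91689062e+01,  1.87932783e+01,  4.23195720e+00,
        1.33742852e-02, -7.88714169e-05]), 'tcp_pos': array([ 0.14833886, -0.60658773,  0.2215731 ]), 'ee_rot': array([[-9.71413436e-01, -2.37393432e-01, -5.42815345e-04],
       [-2.37394038e-01,  9.71411640e-01,  1.86982894e-03],
       [ 8.34120348e-05,  1.94523808e-03, -9.99998105e-01]]), 'wrist_force': array([ 0.557279  , -0.15874359, -0.86722745]), 'moment': array([-0.03813711,  0.00303748,  0.04321809]), 'gripper_force': 0.0, 'gripper_width': 1.001444198366212}
```

View pics/top0.png

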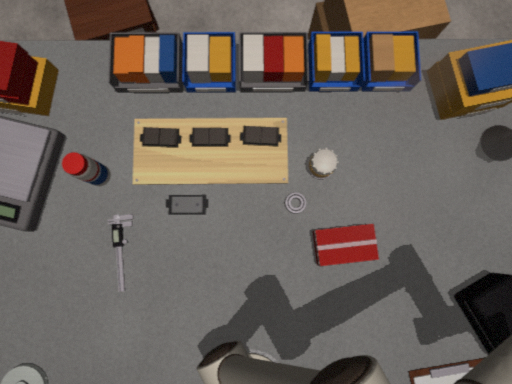

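View pics/scene0.png

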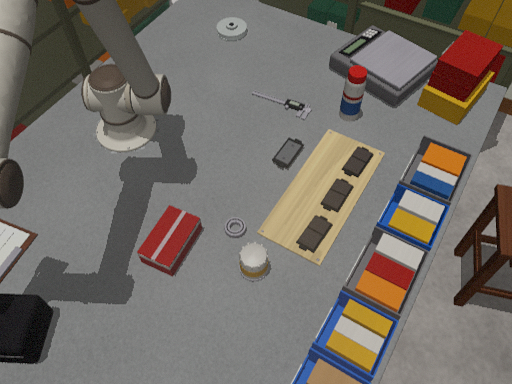

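The top view shows the board at columns 134–288 and rows 118–184. The pad is at about (187,204), the caliper at (120,250), the bearing at (296,203) and the can at (85,167). I'll measure the board and pad next.

```bash
cat > h.py <<'E'
import cv2,numpy as np
from station import r,cams
def cast(n,uv,z):
    i=cams.camera_info(n);K,R,t=[np.array(i[k]) for k in("mtx","R","t")]
    uv=np.atleast_2d(uv).astype(float);d=np.c_[uv,np.ones(len(uv))]@np.linalg.inv(K).T@R
    c=-R.T@t; return c+d*((z-c[2])/d[:,2])[:,None]
def rect(n,mask,z):
    cs,_=cv2.findContours(mask.astype(np.uint8),cv2.RETR_EXTERNAL,cv2.CHAIN_APPROX_NONE)
    c=max(cs,key=cv2.contourArea)[:,0]
    P=cast(n,c,z)[:,:2]; (x,y),(w,h),a=cv2.minAreaRect((P*1000).astype(np.float32))
    return np.round([x,y,w,h,a],1)
def region(m,x0,x1,y0,y1):
    o=np.zeros_like(m);o[y0:y1,x0:x1]=m[y0:y1,x0:x1];return o
E
python3 - <<'E'
from h import *
p=cv2.imread("pics/top0.png");hsv=cv2.cvtColor(p,cv2.COLOR_BGR2HSV);d=np.load("top0.npy")
b=region((hsv[...,1]>60)&(hsv[...,0]<35)&(hsv[...,2]>120),125,300,110,192)
b=cv2.morphologyEx(b.astype(np.uint8),cv2.MORPH_CLOSE,np.ones((3,3)))
print("board",rect("top",b,.006), b.sum())
print(p[199:209:3,160:215:5].max(2)); print(p[190:220,187].max(1))
m=region(p.max(2)<95,155,220,190,220)
print("pad",rect("top",m,.0175),m.sum())
# front edge line
ys=[(u,np.flatnonzero(b[:,u]).max()+.5) for u in range(140,284)]
P=cast("top",ys,.006);k=np.polyfit(P[:,1],P[:,0],1);print("front x=",k)
for u in(135,287):
  print(cast("top",[(u,150)],.006))
s=cv2.imread("pics/scene0.png")
cv2.imwrite("pics/s1.png",cv2.resize(s[110:260,240:400],None,fx=4,fy=4,interpolation=cv2.INTER_CUBIC)[:600])
m=region(s.max(2)<85,265,310,130,172);print("pad scene",rect("scene",m,.0175),m.sum())
h2=cv2.cvtColor(s,cv2.COLOR_BGR2HSV)
b=region((h2[...,1]>60)&(h2[...,0]<35)&(h2[...,2]>110),255,390,125,270);b=cv2.morphologyEx(b.astype(np.uint8),cv2.MORPH_OPEN,np.ones((3,3)));print("board scene",rect("scene",b,.006))
for nm,u,v in(("mate",160,138),("mate",210,137),("mate",261,136)):
  mm=region(p.max(2)<80,u-25,u+25,v-14,v+14);print(nm,rect("top",mm,.02))
print("caliper",cast("top",[(110,217),(131,217),(121,290),(126,240)],.01)[:,:2],"bearing",cast("top",[(296,203)],.018),"can foot",cast("top",[(100,177)],0.03))
E
```

```text
board [680.2 112.5 462.  201.6  89.6] 7998
[[118  98  46 107 107 106 104 104 105  46 121]
 [115  92  43  98 106 104 106 105 106  45 121]
 [117  93  45  91 103 104 105 100 109  41 118]
 [121 116  47 104 105 105 106 107 108  58 120]]
[117 120 123 124 111  61  66 100 103 103 106 104 103 106 103 108 104 105
 103 109 107 104  82  51  74 115 118 121 118 120]
pad [519.2 179.3 125.3  58.5  89.5] 396
front x= [0.00169709 0.5805709 ]
[[0.6836746  0.33667278 0.006     ]]
[[ 0.68030989 -0.11776976  0.006     ]]
pad scene [522.1 174.  131.   61.9  88.8] 269
board scene [683.2 110.9 461.6 201.   90. ]
mate [719.7 259.3 119.3  53.9  87. ]
mate [719.8 113.1 115.9  51.9  89.6]
mate [721.6 -37.2 119.6  53.7  86.5]
caliper [[0.48385829 0.40224019]
 [0.4833043  0.34130203]
 [0.27589897 0.3633068 ]
 [0.41694326 0.3536764 ]] bearing [[ 0.5192455  -0.13975282  0.018     ]] can foot [[0.59872228 0.42862798 0.03      ]]
```

View pics/s1.png

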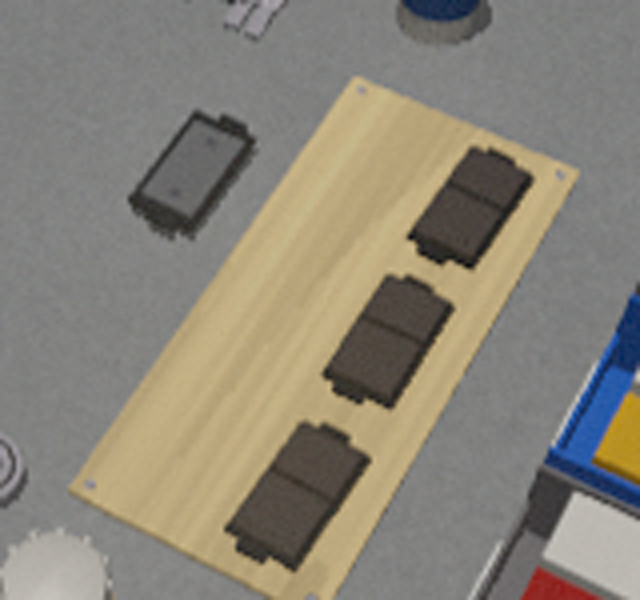

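The enlarged scene view confirms it: the pad lies plate-up, parallel to the front edge with a clear path to it. By measurement the board's front is at x≈0.581 and its yaw is about 0. The pad centre is (0.520, 0.178).

Plan: pitch the fingers 30° forward and set them 50 mm apart. Push the near edge until the lining meets the step, then lift along an arc.

Emit:
play_rows(commands="0.94 1 0 0 0 -0.16;0.94 1 0 0 0 -0.16;0.94 1 0 0 0 -0.16;0.94 1 0 0 0 -0.16;0.94 1 0 0 0 -0.16;0.94 1 0 0 0 -0.16;0.94 1 0 0 0 -0.16;0.94 1 0 0 0 -0.16;0.94 1 0 0 0 -0.16;0.94 1 0 0 0 -0.16;0 1 0 0 0 0;0 1 0 0 0 0;0 1 0 0 0 0", grip=50)

```text
time_s: 1.4
tcp_pos: [0.4302, -0.2157, 0.222]
ee_rot: [[-1.0, 0.0, -0.001], [0.0, 1.0, 0.0], [0.001, 0.0, -1.0]]
wrist_force: [0.1, -0.2, 0.4]
gripper_width: 0.576
gripper_force: 0.0
```

Emit:
play_rows(commands="0 1 0 0 -0.27 0;0 1 0 0 -0.27 0;0 1 0 0 -0.27 0;0 1 0 0 -0.27 0;0 1 0 0 -0.27 0;0 1 0 0 -0.27 0;0 1 0 0 -0.27 0;0 1 0 0 -0.27 0;0 1 0 0 -0.27 0;0 1 0 0 -0.27 0;0 1 0 0 -0.27 0;0 1 0 0 -0.27 0;0 1 0 0 -0.27 0;0 0 0 0 0 0;0 0 0 0 0 0")

```text
time_s: 2.9
tcp_pos: [0.4329, 0.1695, 0.2277]
ee_rot: [[-0.871, -0.004, 0.492], [-0.004, 1.0, 0.002], [-0.492, 0.0, -0.871]]
wrist_force: [-0.1, 0.2, -0.5]
gripper_width: 0.573
gripper_force: 0.0
```

```bash
python3 -c "
from h import *
s=r.sense();print(s['time_s'],s['tcp_pos'],s['ee_rot'].round(3),s['gripper_width'],s['wrist_force'])"
```

```text
2.9 [0.43290372 0.1694547  0.22773905] [[-0.871 -0.004  0.492]
 [-0.004  1.     0.002]
 [-0.492  0.    -0.871]] 0.5725995592188109 [-0.06350841  0.16658115 -0.49645517]
```

Emit:
play_rows(commands="0 0.15 -1 0 0.3 0;0 0.15 -1 0 0.3 0;0 0 -1 0 0.3 0;0 0 -1 0 0 0;0 0 -1 0 0 0;0 0 -1 0 0 0;0 0 -0.5 0 0 0;0 0 -0.3 0 0 0;0 0 -0.2 0 0 0;0 0 0 0 0 0;0 0 0 0 0 0")

```text
time_s: 4.0
tcp_pos: [0.45, 0.1709, 0.0722]
ee_rot: [[-0.958, -0.023, 0.285], [-0.021, 1.0, 0.012], [-0.285, 0.005, -0.959]]
wrist_force: [-0.4, -0.2, -0.3]
gripper_width: 0.575
gripper_force: 0.0
```

Run:
```python
from h import *
p,_=cams.capture("scene");q,_=cams.capture("top")
a=cv2.resize(p[90:240,190:340],(600,600),interpolation=cv2.INTER_CUBIC)
cv2.imwrite("pics/s2.png",a)
s=r.sense();print(s['tcp_pos'],s['wrist_force'])
```

```text
[0.44996474 0.17098367 0.07225549] [ 0.3607725  -0.49316372  0.0806543 ]
```

View pics/s2.png

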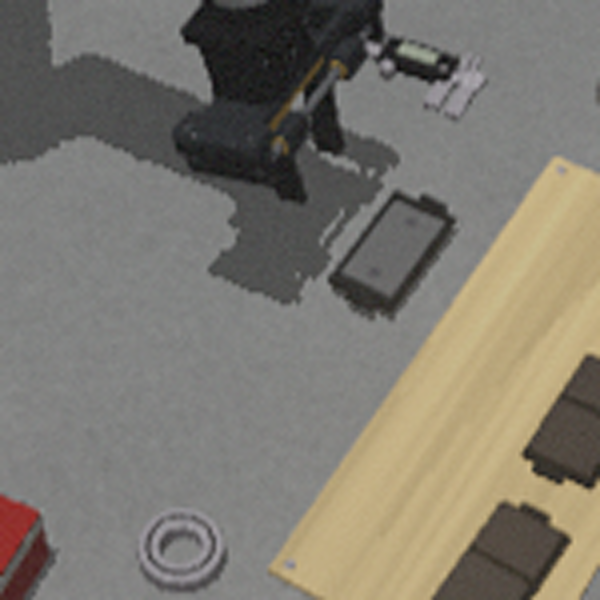

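The pose drifted because the move was speed-limited, and the fingers are now just in front of the pad, at (300,190) in the crop. I'll use gentler rows from here.

Emit:
play_rows(commands="0 0.08 -0.2 0 -0.06 -0.02;0 0.08 -0.2 0 -0.06 -0.02;0 0.08 -0.2 0 -0.06 -0.02;0 0 -0.2 0 -0.06 -0.02;0 0 -0.2 0 -0.06 -0.02;0 0 -0.2 0 -0.06 0;0 0 -0.2 0 -0.06 0;0 0 -0.2 0 -0.06 0;0 0 0 0 -0.06 0;0 0 0 0 -0.06 0;0 0 0 0 0 0;0 0 0 0 0 0")

```text
time_s: 5.3
tcp_pos: [0.4649, 0.1755, 0.0718]
ee_rot: [[-0.957, -0.02, 0.291], [-0.017, 1.0, 0.011], [-0.291, 0.005, -0.957]]
wrist_force: [0.4, 0.9, -0.7]
gripper_width: 0.573
gripper_force: 0.0
```

```bash
python3 -c "
from h import *
s=r.sense();print(s['tcp_pos'].round(4),s['ee_rot'].round(3).tolist(),s['joints'].round(1))"
```

```text
[0.4649 0.1755 0.0718] [[-0.957, -0.02, 0.291], [-0.017, 1.0, 0.011], [-0.291, 0.005, -0.957]] [  38.4   13.2  -55.2   52.   -12.6 -177.4]
```

The wrist is at its limits (j5 −12.6°, j6 −177°), so a 30° pitch isn't reachable this close in. I'll back off to about 8° of pitch, which is enough because the step blocks the lining until about 70° of tip.

Emit:
play_rows(commands="-0.1 0 0 0 0.2 0;-0.1 0 0 0 0.2 0;-0.1 0 0 0 0.2 0;-0.1 0 0 0 0.2 0;-0.1 0 0 0 0.2 0;0 0 0 0 0 0;0 0 0 0 0 0")

```text
time_s: 6.0
tcp_pos: [0.4517, 0.1747, 0.072]
ee_rot: [[-0.988, -0.018, 0.152], [-0.017, 1.0, 0.009], [-0.152, 0.006, -0.988]]
wrist_force: [-0.0, -0.3, 0.4]
gripper_width: 0.576
gripper_force: 0.0
```

```bash
python3 -c "
from h import *
s=r.sense();print(s['tcp_pos'].round(4),s['ee_rot'].round(3).tolist(),s['joints'].round(1))"
```

```text
[0.4517 0.1747 0.072 ] [[-0.988, -0.018, 0.152], [-0.017, 1.0, 0.009], [-0.152, 0.006, -0.988]] [  43.8   15.2  -40.9   12.2  -27.8 -143.3]
```

Emit:
play_rows(commands="0 0.03 -0.3 0 0 -0.02;0 0.03 -0.3 0 0 -0.02;0 0.03 -0.3 0 0 -0.02;0 0 -0.3 0 0 -0.02;0 0 -0.3 0 0 -0.02;0 0 -0.3 0 0 -0.02;0 0 0 0 0 0;0 0 0 0 0 0")

```text
time_s: 6.8
tcp_pos: [0.4513, 0.1772, 0.0175]
ee_rot: [[-0.989, -0.0, 0.151], [0.001, 1.0, 0.005], [-0.151, 0.005, -0.989]]
wrist_force: [0.2, 0.4, 0.4]
gripper_width: 0.571
gripper_force: 0.0
```

```bash
python3 -c "
from h import *
s=r.sense();print(s['tcp_pos'].round(4),s['ee_rot'].round(3).tolist(),s['joints'].round(1))"
```

```text
[0.4513 0.1772 0.0175] [[-0.989, -0.0, 0.151], [0.001, 1.0, 0.005], [-0.151, 0.005, -0.989]] [  43.4   20.9  -46.2   19.6  -17.3 -151.8]
```

Emit:
play_rows(commands="0 0 -0.13 0 0 0;0 0 -0.13 0 0 0;0 0 -0.13 0 0 0;0.15 0 0 0 0 0;0.15 0 0 0 0 0;0.15 0 0 0 0 0;0.15 0 0 0 0 0;0.15 0 0 0 0 0;0.15 0 0 0 0 0;0.15 0 0 0 0 0;0.15 0 0 0 0 0;0.15 0 0 0 0 0;0.15 0 0 0 0 0")

```text
time_s: 8.1
tcp_pos: [0.4966, 0.1771, 0.0062]
ee_rot: [[-0.989, 0.0, 0.151], [0.001, 1.0, 0.006], [-0.151, 0.006, -0.989]]
wrist_force: [-3.0, -0.6, -0.0]
gripper_width: 0.577
gripper_force: 1.2
```

Emit:
play_rows(commands="0.1 0 0 0 0 0;0.1 0 0 0 0 0;0.1 0 0 0 0 0;0.1 0 0 0 0 0;0 0 0 0 0 0")

```text
time_s: 8.6
tcp_pos: [0.5093, 0.1777, 0.0064]
ee_rot: [[-0.988, 0.0, 0.152], [0.001, 1.0, 0.007], [-0.152, 0.007, -0.988]]
wrist_force: [-0.9, -0.4, -0.4]
gripper_width: 0.574
gripper_force: 0.2
```

Sliding friction reads about 3 N. I'll continue to the step, and add a little pitch since the arm is now further out.

Emit:
play_rows(commands="0.1 0 0 0 -0.05 0;0.1 0 0 0 -0.05 0;0.1 0 0 0 -0.05 0;0.05 0 0 0 0 0;0 0 0 0 0 0")

```text
time_s: 9.1
tcp_pos: [0.5192, 0.1773, 0.0063]
ee_rot: [[-0.985, 0.0, 0.174], [0.001, 1.0, 0.006], [-0.174, 0.006, -0.985]]
wrist_force: [-1.6, -0.5, -0.5]
gripper_width: 0.577
gripper_force: 0.8
```

Run:
```python
from h import *
p,_=cams.capture("scene")
cv2.imwrite("pics/s3.png",cv2.resize(p[90:210,220:340],(600,600),interpolation=cv2.INTER_CUBIC))
s=r.sense();print(s['tcp_pos'],s['wrist_force'],s['joints'].round(1))
```

```text
[0.51913364 0.17732678 0.00633777] [-0.81861053  0.01546766 -1.13827674] [  38.2   26.1  -39.    19.7  -17.8 -146.7]
```

View pics/s3.png

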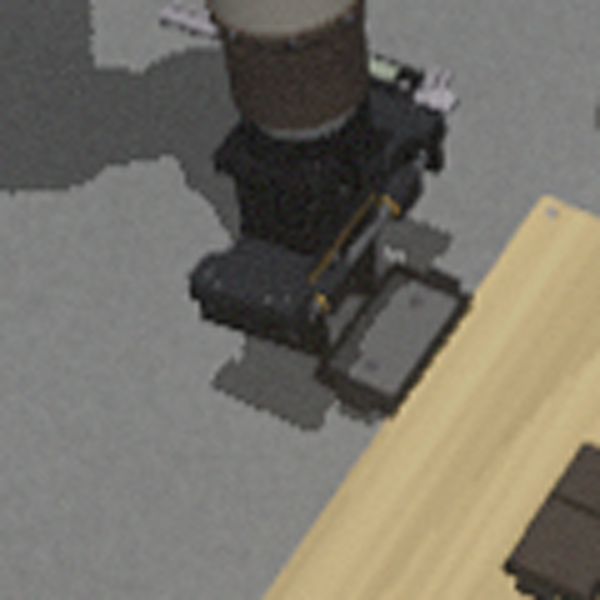

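The pad's far edge is now at the board's front edge (crop (470,300) to (395,410)). I'll push until the force rises.

Emit:
play_rows(commands="0.08 0 0 0 0 0;0.08 0 0 0 0 0;0 0 0 0 0 0")

```text
time_s: 9.45
tcp_pos: [0.52, 0.176, 0.0053]
ee_rot: [[-0.986, -0.0, 0.168], [0.0, 1.0, 0.002], [-0.168, 0.002, -0.986]]
wrist_force: [-18.2, 5.5, 6.4]
gripper_width: 0.573
gripper_force: 8.1
```

Emit:
play_rows(commands="0.07 0 0 0 0 0;0 0 0 0 0 0")

```text
time_s: 9.65
tcp_pos: [0.5203, 0.1757, 0.005]
ee_rot: [[-0.986, -0.0, 0.166], [-0.0, 1.0, 0.001], [-0.166, 0.001, -0.986]]
wrist_force: [-26.0, 8.4, 11.3]
gripper_width: 0.576
gripper_force: 11.8
```

Emit:
play_rows(commands="0 0 0.1 0 0 0;0 0 0.1 0 0 0;0 0 0.1 0 0 0;0 0 0 0 0 0")

```text
time_s: 10.05
tcp_pos: [0.5223, 0.1757, 0.0143]
ee_rot: [[-0.986, 0.001, 0.168], [0.001, 1.0, 0.002], [-0.168, 0.002, -0.986]]
wrist_force: [-14.3, 4.1, 3.7]
gripper_width: 0.574
gripper_force: 6.5
```

Emit:
play_rows(commands="0.02 0 0.1 0 0 0;0.02 0 0.1 0 0 0;0 0 0 0 0 0")

```text
time_s: 10.35
tcp_pos: [0.5248, 0.1759, 0.0208]
ee_rot: [[-0.986, 0.001, 0.17], [0.001, 1.0, 0.003], [-0.17, 0.003, -0.986]]
wrist_force: [-9.8, 1.3, 3.5]
gripper_width: 0.576
gripper_force: 4.3
```

Run:
```python
from h import *
p,_=cams.capture("scene")
cv2.imwrite("pics/s4.png",cv2.resize(p[110:210,240:340],(600,600),interpolation=cv2.INTER_CUBIC))
s=r.sense();print(s['tcp_pos'],s['wrist_force'],s['joints'].round(1))
```

```text
[0.52470941 0.17592587 0.02070384] [-9.03882566  1.25479882  2.36353749] [  38.    25.1  -36.4   16.2  -21.5 -142.9]
```

View pics/s4.png

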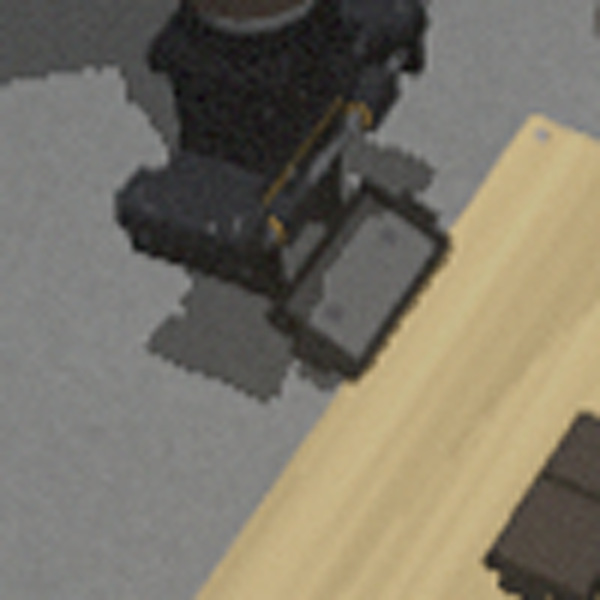

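```bash
cat >> h.py <<'E'
def cloud(n,x0,x1,y0,y1):
    p,d=cams.capture(n);i=cams.camera_info(n);K,R,t=[np.array(i[k]) for k in("mtx","R","t")]
    v,u=np.mgrid[0:384,0:512];X=np.stack([(u-K[0,2])/K[0,0]*d,(v-K[1,2])/K[1,1]*d,d],-1)
    W=(X-t)@R; return p,W,(d>0)&(W[...,0]>x0)&(W[...,0]<x1)&(W[...,1]>y0)&(W[...,1]<y1)
def profile(n="scene"):
    p,W,m=cloud(n,.52,.68,.13,.225)
    for x in np.arange(.52,.66,.01):
        k=m&(abs(W[...,0]-x)<.005)
        print(round(x,3),k.sum(),np.round(np.percentile(W[k][:,2],[10,50,90])*1000) if k.any() else "")
    return p
E
python3 -c "
from h import *
profile()"
```

```text
0.52 219 [ 39. 209. 286.]
0.53 370 [ 35. 138. 230.]
0.54 160 [ 29.  35. 119.]
0.55 113 [ 26.  30. 116.]
0.56 87 [22. 26. 30.]
0.57 82 [19. 23. 27.]
0.58 94 [15. 19. 23.]
0.59 98 [ 4.  8. 19.]
0.6 76 [3. 6. 9.]
0.61 71 [4. 7. 9.]
0.62 81 [ 5.  8. 10.]
0.63 74 [3. 7. 9.]
0.64 83 [ 2.  6. 10.]
0.65 77 [3. 7. 9.]
0.66 75 [ 3.  7. 10.]
```

The pad is tipped about 22°: the profile rises from z 19 mm at x 0.58 to about 38 mm at x 0.53. I'll keep following the arc.

Emit:
play_rows(commands="0.06 0 0.12 0 0 0;0.07 0 0.12 0 0 0;0.07 0 0.11 0 0 0;0.08 0 0.11 0 0 0;0.08 0 0.1 0 0 0;0.08 0 0.1 0 0 0;0 0 0 0 0 0")

```text
time_s: 11.15
tcp_pos: [0.5405, 0.1769, 0.0416]
ee_rot: [[-0.985, 0.001, 0.173], [0.002, 1.0, 0.005], [-0.173, 0.006, -0.985]]
wrist_force: [-5.0, -3.5, 4.2]
gripper_width: 0.573
gripper_force: 2.7
```

```bash
python3 -c "
from h import *
profile()"
```

```text
0.52 214 [  5. 330. 384.]
0.53 384 [  3. 287. 346.]
0.54 416 [ 73. 220. 295.]
0.55 244 [ 42. 140. 215.]
0.56 191 [ 44.  54. 139.]
0.57 114 [30. 38. 43.]
0.58 104 [20. 27. 33.]
0.59 109 [ 6. 15. 20.]
0.6 71 [ 4.  6. 10.]
0.61 73 [ 4.  7. 10.]
0.62 76 [ 4.  7. 10.]
0.63 82 [3. 7. 9.]
0.64 78 [4. 6. 9.]
0.65 76 [ 4.  7. 10.]
0.66 80 [4. 6. 9.]
```

Emit:
play_rows(commands="0.1 0 0.09 0 0 0;0.1 0 0.08 0 0 0;0.1 0 0.07 0 0 0;0.1 0 0.06 0 0 0;0.1 0 0.05 0 0 0;0 0 0 0 0 0")

```text
time_s: 11.8
tcp_pos: [0.5564, 0.1777, 0.0523]
ee_rot: [[-0.985, -0.0, 0.175], [0.001, 1.0, 0.007], [-0.175, 0.007, -0.985]]
wrist_force: [-3.7, -2.0, 4.3]
gripper_width: 0.576
gripper_force: 2.6
```

Run:
```python
from h import *
p=profile()
cv2.imwrite("pics/s5.png",cv2.resize(p[110:210,240:340],(600,600),interpolation=cv2.INTER_CUBIC))
```

```text
0.52 181 [  3. 341. 413.]
0.53 400 [  4. 346. 411.]
0.54 417 [  3. 328. 387.]
0.55 391 [104. 277. 332.]
0.56 424 [ 54. 170. 260.]
0.57 161 [ 52. 138. 151.]
0.58 169 [ 38.  52. 145.]
0.59 142 [10. 23. 35.]
0.6 79 [ 3.  7. 10.]
0.61 76 [ 4.  7. 10.]
0.62 74 [4. 7. 9.]
0.63 80 [ 3.  7. 10.]
0.64 74 [4. 7. 9.]
0.65 80 [3. 6. 9.]
0.66 73 [ 3.  7. 10.]
```

View pics/s5.png

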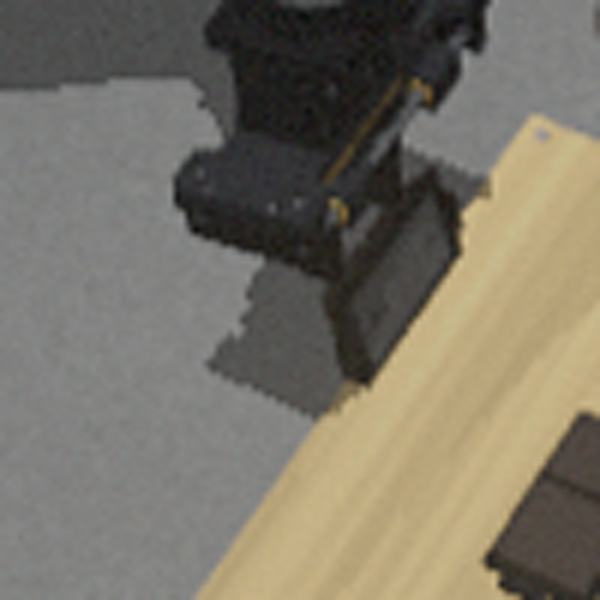

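The pad stands at about 65–70° on its far edge. I'll keep going past upright slowly.

Emit:
play_rows(commands="0.1 0 0.04 0 0 0;0.1 0 0.03 0 0 0;0.1 0 0.03 0 0 0;0.1 0 0.02 0 0 0;0.1 0 0.01 0 0 0;0 0 0 0 0 0")

```text
time_s: 12.45
tcp_pos: [0.5726, 0.1779, 0.0584]
ee_rot: [[-0.984, -0.001, 0.178], [0.0, 1.0, 0.007], [-0.178, 0.007, -0.984]]
wrist_force: [-3.1, -4.6, 14.8]
gripper_width: 0.576
gripper_force: 7.6
```

```bash
python3 -c "
from h import *
profile()"
```

```text
0.52 151 [  3. 355. 423.]
0.53 357 [  2. 352. 422.]
0.54 380 [  2. 349. 418.]
0.55 429 [  3. 348. 409.]
0.56 371 [ 91. 314. 368.]
0.57 391 [116. 242. 313.]
0.58 320 [ 58. 157. 231.]
0.59 245 [ 32.  63. 155.]
0.6 129 [ 4.  9. 38.]
0.61 79 [ 4.  6. 10.]
0.62 72 [ 4.  7. 10.]
0.63 76 [ 4.  7. 10.]
0.64 83 [ 3.  6. 10.]
0.65 76 [ 4.  7. 11.]
0.66 78 [5. 7. 9.]
```

Emit:
play_rows(commands="0.05 0 0.05 0 0 0;0.1 0 0.02 0 0 0;0.1 0 0 0 0 0;0.1 0 0 0 0 0;0 0 0 0 0 0")

```text
time_s: 13.0
tcp_pos: [0.5839, 0.178, 0.0609]
ee_rot: [[-0.984, -0.002, 0.18], [-0.0, 1.0, 0.008], [-0.18, 0.008, -0.984]]
wrist_force: [-2.7, -6.0, 14.7]
gripper_width: 0.576
gripper_force: 7.0
```

Emit:
play_rows(commands="0.1 0 0 0 0 0;0.1 0 0 0 0 0;0.1 0 0 0 0 0;0 0 0 0 0 0")

```text
time_s: 13.4
tcp_pos: [0.5941, 0.1783, 0.0614]
ee_rot: [[-0.983, -0.002, 0.182], [-0.0, 1.0, 0.009], [-0.182, 0.009, -0.983]]
wrist_force: [0.8, -6.3, 13.6]
gripper_width: 0.573
gripper_force: 6.4
```

```bash
python3 -c "
from h import *
profile()"
```

```text
0.52 110 [  1. 387. 423.]
0.53 270 [  1. 360. 424.]
0.54 338 [  3. 361. 425.]
0.55 364 [  2. 352. 424.]
0.56 375 [  3. 351. 421.]
0.57 416 [  3. 349. 413.]
0.58 359 [232. 329. 375.]
0.59 370 [129. 248. 324.]
0.6 378 [  8. 159. 235.]
0.61 233 [  5.  61. 159.]
0.62 97 [  3.   7. 147.]
0.63 74 [3. 8. 9.]
0.64 82 [4. 6. 9.]
0.65 75 [ 4.  7. 10.]
0.66 79 [ 5.  7. 10.]
```

Emit:
play_rows(commands="0.1 0 0 0 0 0;0.1 0 0 0 0 0;0.1 0 0 0 0 0;0 0 0 0 0 0")

```text
time_s: 13.85
tcp_pos: [0.603, 0.1792, 0.0603]
ee_rot: [[-0.983, -0.003, 0.182], [-0.001, 1.0, 0.01], [-0.182, 0.01, -0.983]]
wrist_force: [1.7, -1.7, 7.4]
gripper_width: 0.575
gripper_force: 3.1
```

Run:
```python
from h import *
p=profile()
cv2.imwrite("pics/s6.png",cv2.resize(p[110:230,240:360],(600,600),interpolation=cv2.INTER_CUBIC))
```

```text
0.52 85 [ -0. 385. 420.]
0.53 212 [  2. 391. 422.]
0.54 289 [  1. 353. 423.]
0.55 324 [  2. 360. 424.]
0.56 378 [  1. 352. 423.]
0.57 390 [  3. 349. 419.]
0.58 406 [231. 351. 409.]
0.59 370 [104. 309. 365.]
0.6 375 [ 63. 241. 312.]
0.61 352 [  9. 154. 232.]
0.62 240 [  5.  58. 157.]
0.63 89 [  4.   6. 141.]
0.64 78 [ 4.  7. 10.]
0.65 81 [ 3.  6. 10.]
0.66 79 [3. 6. 9.]
```

View pics/s6.png

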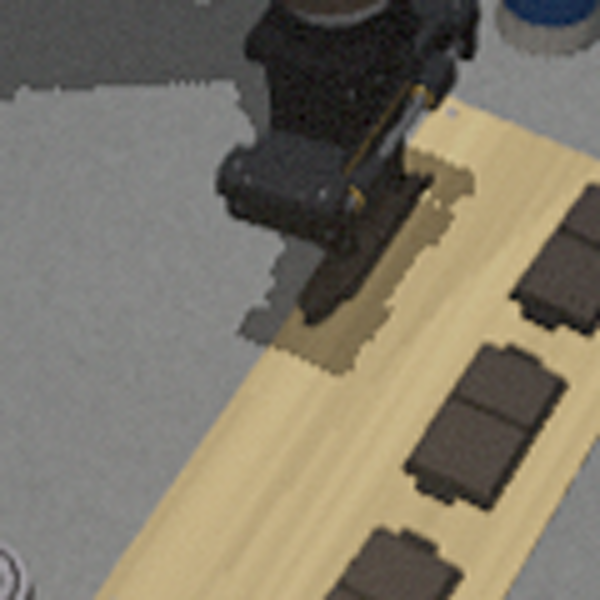

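The pad is past upright and leaning over the board. I'll continue forward and slightly down.

Emit:
play_rows(commands="0.1 0 -0.02 0 0 0;0.1 0 -0.03 0 0 0;0.1 0 -0.04 0 0 0;0.1 0 -0.05 0 0 0;0 0 0 0 0 0")

```text
time_s: 14.4
tcp_pos: [0.6111, 0.1777, 0.0527]
ee_rot: [[-0.985, -0.0, 0.173], [0.001, 1.0, 0.006], [-0.173, 0.006, -0.985]]
wrist_force: [0.6, 0.5, -0.1]
gripper_width: 0.574
gripper_force: 0.0
```

```bash
python3 -c "
from h import *
profile()"
```

```text
0.52 53 [ -0. 389. 408.]
0.53 142 [ -1. 385. 412.]
0.54 205 [  0. 376. 415.]
0.55 284 [  2. 359. 416.]
0.56 313 [  4. 350. 417.]
0.57 362 [  4. 349. 416.]
0.58 366 [200. 343. 413.]
0.59 408 [117. 342. 403.]
0.6 355 [174. 308. 364.]
0.61 438 [ 23. 225. 305.]
0.62 287 [ 23. 149. 226.]
0.63 165 [ 22.  28. 151.]
0.64 87 [20. 23. 27.]
0.65 103 [10. 20. 26.]
0.66 87 [ 3.  7. 12.]
```

It has rolled over: its top is at z≈23 mm and it reaches x≈0.653. I'll retract up and back, then measure.

Emit:
play_rows(commands="0 0 0.3 0 0 0;0 0 0.5 0 0 0;-0.2 0 0.6 0 0 0;-0.4 0 0.6 0 0 0;-0.6 -0.3 0.5 0 0 0;-0.6 -0.6 0.4 0 0 0;-0.6 -0.8 0.3 0 0 0;-0.4 -0.8 0 0 0 0;0 -0.8 0 0 0 0;0 -0.8 0 0 0 0;0 -0.8 0 0 0 0;0 -0.8 0 0 0 0;0 -0.5 0 0 0 0;0 0 0 0 0 0;0 0 0 0 0 0")

```text
time_s: 15.95
tcp_pos: [0.5271, -0.0085, 0.1501]
ee_rot: [[-0.985, 0.0, 0.175], [0.001, 1.0, 0.006], [-0.175, 0.007, -0.985]]
wrist_force: [-0.3, 0.7, -0.0]
gripper_width: 0.576
gripper_force: 0.0
```

Run:
```python
from h import *
p,_=cams.capture("top");cv2.imwrite("pics/top9.png",p)
m=p.max(2)<95
print("pad",rect("top",region(m,160,215,155,186),.02))
for u,v in((160,138),(210,137),(261,136)):
  print("mate",rect("top",region(p.max(2)<80,u-25,u+25,v-14,v+14),.02))
cv2.imwrite("pics/s7.png",np.hstack([cv2.resize(p[100:300,60:360],(750,500))]))
print(r.sense()['tcp_pos'],r.sense()['time_s'])
q=cams.capture("scene")[0]
print("pad scene",rect("scene",region(q.max(2)<85,275,345,135,200),.02))
```

```text
pad [6.246e+02 1.787e+02 5.380e+01 1.174e+02 3.000e-01]
mate [719.8 259.3 119.3  54.1  87. ]
mate [719.8 113.1 115.9  51.9  89.6]
mate [721.6 -37.2 119.6  53.6  86.3]
[ 0.52715613 -0.00813969  0.14998308] 16.0
pad scene [630.3 170.7 121.3  55.5  88.7]
```

View pics/s7.png

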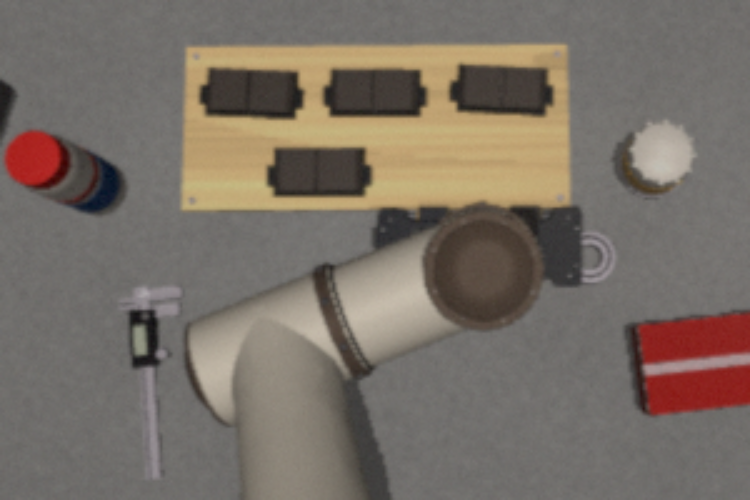

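The pad lies lining up on the board, centred at (320,170) in the crop, about x 0.625. Its far edge is about 15 mm inside the board's front edge and it is square with the board. The other pads measure as before, and the gripper is clear of everything, so I'm handing in.

```bash
python3 -c "
from station import r
print(r.finish_job())"
```

```text
the job is handed in; nothing more can be done
None
```

I handed the job in after about 16 s of the 48 s: the fourth pad rolled over and lies lining up on the board, square with it and about 15 mm inside the front edge, the other three pads are where they were and nothing else looks moved, but `finish_job()` returned no verdict.

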